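# Rack up the stripped engine parts

## Robot

A 6-joint arm with a two-finger parallel gripper is mounted at the origin on the work surface. World frame = base frame: x ahead of the robot, y to its left, z up, the work surface at z = 0. Lengths are in mm, angles in rad, forces in N, time in s.
With the tool pointing down it reaches from about 425 to 925 mm from the base axis. Payload 12.5 kg.
Tool frame: the origin (TCP) lies between the finger pads; the fingertips stand 19 mm ahead of it and the grasp point (between the pads) is the TCP; z points along the fingers, y is the line along which they close (so a half turn about z gives the same grasp; the last joint's range is limited). The gripper opens to 85 mm and grips with 20 to 120 N. Pads are 22 mm wide; open, the fingers measure 114 mm over their backs; the gripper's body (76 mm by 85 mm) begins 54 mm behind the grasp point. The pads swing forward as they close: fully open they stand 13 mm farther back than shut.
Start: joints at [1.141, 0.491, 1.559, -0, 1.092, -0.106], TCP at [198.839, 592.542, 250.327] pointing down, gripper open.
Joint ranges: [-3.1, 3.1], [-0.84, 2.19], [0.05, 2.79], [-1.13, 4.28], [0.06, 2.93], [-2.69, 2.69]. Speed limits (rad/s): [2.22, 2.22, 2.79, 3.14, 3.14, 3.14].

## Interface

Orientations are given as a unit quaternion [w, x, y, z].
In Python, from rig import sensors, snapshot, calibration, workorder, find_in, regions_of, pinpoint gives the robot as it stands.
- The arm moves only by the tool servo_tool, never from a script. Its argument "increments" is a list of rows, each an object of numbers: "dx", "dy", "dz": the shift along the tool's x, y, z in m; "wx", "wy", "wz": the turn, a rotation vector about the tool's x, y, z in degrees; "grip": the closure, from 0 (fully open) to 1 (shut). A call has 1 to 8 rows; each row is the pose to reach, as a shift and turn from the pose commanded when the call began, along the tool's axes at that moment; what a row does not reach only later rows make up. A row lasts 1/8 s, in which the tool goes at most 62.5 mm and 10.7 degrees, less where a joint would pass 70% of its speed; a pose out of reach is approached as far as the arm can. A call with a gripper value outside its range is refused whole. The fingers move at their own pace and stop on an object; "newtons" is the grip in N (left out, the last holds). Time passes only in rows, so rows that repeat a pose let the fingers close. It gives the time, the measured TCP pose, the force, the opening and the grip force at its end, in the units of the state.
- sensors.get_state(): the state, without advancing time (a new reading comes with each control period).
- snapshot(name): name is "side" or "top" or "wrist"; returns the picture (420x560x3 uint8, red, green, blue); there is no depth.
- calibration(name): a dict with "fx", "fy", "cx", "cy" (pixels), "xyz" and "orientation" of the camera in the world. Camera axes: x right, y up, looking along -z (the intrinsics and any distortion apply to the point x, -y, -z); pixel columns grow to the right and rows downward; lengths in mm; the calibration is good to about 2 mm. A picture is of the moment at which its call begins: read the wrist's pose just before it. calibration takes no time and is no camera call; for the wrist camera it gives the pose at the moment of the call.
- workorder.sign_off(): hands the job in; it is judged then, once.
Trained networks look in the newest picture that a camera, given by its name, has taken for a name from the list of things; names that differ only in an ending like _2 or _b are one class to them, and where a whole thing is asked for, a point or a joint stands for the part that bears it (a point fixed in the world has none). Each returns a list of dicts, best first, with "conf" (0 to 1); they miss things now and then, are a little off and sometimes report something else, mostly with a low value. They report only what shows in the picture. A call takes as long as a camera call. They do not tell look-alikes from the thing itself.
- find_in(query, camera): "position" ([x, y, z] in mm, in the coordinates of the camera as it stood for that picture, good to about 4 mm: the middle of the surface that is visible of it).
- regions_of(query, camera): "mask" (420x560 bool, what is visible of it).
- pinpoint(query, camera): "position" ([x, y, z] in mm, in the coordinates of the camera as it stood for that picture, good to about 4 mm: a listed point, or the origin of a listed thing).
The state is a dict: "time_s": time; "joint_positions": joint angles; "joint_vel": joint speeds; "effort": joint torques, N m; "position": TCP position; "eef_rot": TCP orientation; "force": force on the tool from outside, world axes, zero at the start; "wrist_torque": the same for the moment, N m; "opening": finger opening in mm; "grip_force": force on a finger pad.
Only numpy, scipy, OpenCV 4.12 (cv2) and the standard library are available. Lean on these libraries where they do the work, as an engineer would, in place of code of your own. Each camera call takes 0.05 s, during which the arm holds its last target. There are 200 camera calls.

## Task

Put this engine job away in the stacking tray rack, working in order from the bottom up: stand the piston in the bottom frame that is bolted to the bench, stack the tray with the open corner tubes on it with all four corner posts fully home, then put the gear flat in that tray, and last stack the shallow tray without tubes on top, again with all four posts fully home. Set everything down without dropping it, and leave the spray can, oil can and spanner where they are.

Things in the scene. Friction and masses are not known exactly. Their poses are not given: they have to be found in the camera images.
- base_frame: bottom tier of the rack: blue sheet-steel tray bolted to the bench (cannot move), 180 x 130 mm (x, y), an open square tube standing in each corner, no handle. Origin: centre of its underside, on the bench; x along the long side, z up. Tray floor at z = 4 mm, sides to 28 mm high, 3 mm thick. Bolted lugs, 9 mm high, reach 29 mm beyond its short ends.
- base_tube (a point): mouth centre of the base frame's tube at its corner (+79, +54 mm, z = 82 mm). All four tubes, at x = +-79, y = +-54 mm, are 22 mm square outside, 16 mm square inside, open 38 mm deep, mouths flat and level.
- middle_tray: loose blue sheet-steel tray, about 0.7 kg, 180 x 130 mm (x, y), four OPEN corner tubes standing up (mouths at z = 102 mm, size and places as on the base frame). Origin: plan centre, at the tips of the spigots it stands on; x along the long side, z up. Floor at z = 27 mm, sides to 49 mm. Fully home, its origin is 58 mm above the base frame's; fits either way round (half turn).
- middle_spigot (a point): tip of the middle tray's spigot at (+79, +54 mm, 0). Both trays have four, at x = +-79, y = +-54 mm, pointing down: round steel, 12 mm diameter, 24 mm long, the last 10 mm tapered to 7 mm at the tip. Above, the 22 mm square post has a flat shoulder at z = 24 mm that lands on the tube mouth below.
- middle_handle (a point): centre of the middle tray's handle bar, at (0, 0, 77 mm) of the tray: level steel bar 12 x 12 mm in section, 104 mm long along the tray's y, a strap down to the floor at each end. On either side of it (tray +x and -x) is a bay from x = 6 to 87 mm (to 68 mm beside the tubes), 124 mm wide inside, where a part can lie.
- top_tray: loose blue sheet-steel tray, about 0.6 kg, same 180 x 130 mm footprint, spigots and shoulders as the middle tray but WITHOUT tubes: corners and sides end at z = 53 mm, low dividers inside. Origin: plan centre at the spigot tips; x along the long side, z up. Fully home, its origin is 78 mm above the middle tray's; fits either way round (half turn).
- top_handle (a point): centre of the top tray's handle bar, at (0, 0, 77 mm) of the tray: level steel bar 12 x 12 mm in section, 104 mm long along the tray's y.
- piston: aluminium engine piston, 50 mm diameter, 44 mm high, 0.16 kg, standing on its skirt. Origin: centre of its underside, z up along its axis.
- gear: steel gear with a hub, about 0.3 kg, lying flat: toothed disc 56 mm diameter and 14 mm thick, above it a round hub 26 mm diameter up to z = 46 mm. Origin: centre of its underside, z up along its axis.
- spray_can: bystander: aerosol can, 65 mm diameter, 180 mm high, standing. Origin: centre of its underside.
- oil_can: bystander: oil can with thin bent spout, 72 mm diameter, 175 mm high, standing; spout leans to its +x. Origin: centre of its underside.
- spanner: bystander: steel spanner about 200 mm long lying along its x on the bench beyond the rack. Origin: centre of its underside.
Things that resemble listed ones, but are neither listed nor needed, are in the scene too. What is shaped like the middle_tray but brown or pink is not meant.

How it is judged (in metres and radians):
On the way, in this order (a step that is already met when the one before it is completed fails the run):
1. the piston stands upright on the floor of the bottom frame, let go (x of piston in the frame of base_frame between -0.066 and 0.066 m and y of piston in the frame of base_frame between -0.041 and 0.041 m and z of piston in the frame of base_frame between 0.001 and 0.008 m and angle between piston's own z axis and vertical below 0.1 rad and contact force between piston and the fingers below 0.1 N), for 0.2 s.
2. the middle tray is fully home on the bottom frame, let go, with the piston still standing below (x of piston in the frame of base_frame between -0.066 and 0.066 m and y of piston in the frame of base_frame between -0.041 and 0.041 m and z of piston in the frame of base_frame between 0.001 and 0.008 m and angle between piston's own z axis and vertical below 0.1 rad and z of middle_tray in the frame of base_frame between 0.0545 and 0.0605 m and horizontal distance between middle_tray and base_frame below 0.006 m and angle between the x axis of middle_tray and the x axis of base_frame, either way round below 0.06 rad and angle between middle_tray's own z axis and vertical below 0.04 rad and contact force between middle_tray and the fingers below 0.1 N), for 0.2 s.
3. the gear lies flat on the floor of the middle tray, let go (x of piston in the frame of base_frame between -0.066 and 0.066 m and y of piston in the frame of base_frame between -0.041 and 0.041 m and z of piston in the frame of base_frame between 0.001 and 0.008 m and angle between each of piston, gear's own z axis and vertical below 0.1 rad and z of middle_tray in the frame of base_frame between 0.0545 and 0.0605 m and horizontal distance between middle_tray and base_frame below 0.006 m and angle between the x axis of middle_tray and the x axis of base_frame, either way round below 0.06 rad and angle between middle_tray's own z axis and vertical below 0.04 rad and x of gear in the frame of middle_tray between -0.062 and 0.062 m and y of gear in the frame of middle_tray between -0.038 and 0.038 m and z of gear in the frame of middle_tray between 0.024 and 0.031 m and contact force between gear and the fingers below 0.1 N), for 0.2 s.
4. the top tray is fully home on the middle tray (x of piston in the frame of base_frame between -0.066 and 0.066 m and y of piston in the frame of base_frame between -0.041 and 0.041 m and z of piston in the frame of base_frame between 0.001 and 0.008 m and angle between each of piston, gear's own z axis and vertical below 0.1 rad and z of middle_tray in the frame of base_frame between 0.0545 and 0.0605 m and horizontal distance between middle_tray and base_frame below 0.006 m and angle between the x axis of middle_tray and the x axis of base_frame, either way round below 0.06 rad and angle between each of middle_tray, top_tray's own z axis and vertical below 0.04 rad and x of gear in the frame of middle_tray between -0.062 and 0.062 m and y of gear in the frame of middle_tray between -0.038 and 0.038 m and z of gear in the frame of middle_tray between 0.024 and 0.031 m and z of top_tray in the frame of middle_tray between 0.0745 and 0.0805 m and horizontal distance between top_tray and middle_tray below 0.006 m and angle between the x axis of top_tray and the x axis of middle_tray, either way round below 0.06 rad), for 0.2 s.
At the end, for the whole second after the job is handed in: Piston upright on the bottom frame's floor, gear flat on the middle tray's floor (0.1 rad), both trays home on the tier below (shoulders within 2.5 mm of the mouths, centred to 6 mm, turned under 0.06 rad, level to 0.04 rad), all at rest (all of step 4 and linear speed of each of piston, gear, middle_tray, top_tray below 0.03 m/s); the robot touches nothing.
It fails at once if the spray can, oil can or spanner was moved more than 30 mm (distance of any of spray_can, oil_can, spanner from where it was at the start of the episode above 0.03 m).
It fails at once if the piston was dropped or knocked about (faster than 0.45 m/s, about a 10 mm fall, while not in the fingers) (contact force between piston and the fingers below 0.05 N and linear speed of piston above 0.45 m/s).
It fails at once if the gear was dropped or knocked about (faster than 0.45 m/s, about a 10 mm fall, while not in the fingers) (contact force between gear and the fingers below 0.05 N and linear speed of gear above 0.45 m/s).
It fails at once if the middle tray was dropped or knocked about (faster than 0.45 m/s, about a 10 mm fall, while not in the fingers) (contact force between middle_tray and the fingers below 0.05 N and linear speed of middle_tray above 0.45 m/s).
It fails at once if the top tray was dropped or knocked about (faster than 0.45 m/s, about a 10 mm fall, while not in the fingers) (contact force between top_tray and the fingers below 0.05 N and linear speed of top_tray above 0.45 m/s).
It also fails if it takes over 72 s, if anything falls off the work surface, if the arm or the gripper's body presses on something with over 40 N, if the wrist force passes 120 N, or if a joint passes its speed limit or range.

## Working session

There is one attempt and no reset: what is moved stays moved. The work goes in short steps, Python scripts to look and compute and a tool call to move; the robot and the scene stay as the last step left them, time stands still between calls to the robot, and variables do not carry over. Pictures are saved under pics/ and viewed, at most 10 in all, crops included, and the job is handed in when it is done.

Besides the shell and the picture viewer there is one more tool, called after "Call:" by a JSON object that holds its "fn" and its "kwargs", one argument or row to a line. servo_tool: Moves the arm, as the interface text tells. Its arguments: {"type":"object","properties":{"increments":{"type":"array","items":{"type":"object","properties":{"dx":{"type":"number"},"dy":{"type":"number"},"dz":{"type":"number"},"wx":{"type":"number"},"wy":{"type":"number"},"wz":{"type":"number"},"grip":{"type":"number"}}}},"newtons":{"type":"number"}},"required":["increments"]}

```bash
mkdir -p pics; cat > h.py <<'E'
import numpy as np, cv2
from scipy.spatial.transform import Rotation as R
from rig import sensors, snapshot, calibration, workorder, find_in, regions_of, pinpoint
def rot(q): return R.from_quat([q[1],q[2],q[3],q[0]]).as_matrix()
def w(c,p): return rot(c["orientation"])@np.array(p)+np.array(c["xyz"])
def save(n,f,crop=None):
    im=snapshot(n); cv2.imwrite("pics/"+f,im[:,:,::-1]); return im
def ray(c,u,v,z):  # pixel on plane z (no distortion)
    d=rot(c["orientation"])@np.array([(u-c["cx"])/c["fx"],-(v-c["cy"])/c["fy"],-1.]); o=np.array(c["xyz"])
    return o+d*(z-o[2])/d[2]
def proj(c,p):
    q=rot(c["orientation"]).T@(np.array(p)-np.array(c["xyz"]))
    return c["cx"]+c["fx"]*q[0]/-q[2], c["cy"]-c["fy"]*q[1]/-q[2]
E
python3 - <<'E'
from h import *
for n in ("side","top"):
    save(n,n+"0.png"); c=calibration(n); print(n,c)
    for q in ["base_frame","base_tube","middle_tray","middle_handle","middle_spigot","top_tray","top_handle","piston","gear","spray_can","oil_can","spanner"]:
        print(q,[(round(r["conf"],2),w(c,r["position"]).round().tolist()) for r in pinpoint(q,n)][:5])
print(sensors.get_state())
E
```

```text
side {'fx': 486.3803253392785, 'fy': 486.3803253392785, 'cx': 283.0544159227352, 'cy': 201.1189775649802, 'xyz': array([-272.19353625, -818.97714463,  849.64870296]), 'orientation': array([ 0.81549374,  0.42605177, -0.16943823, -0.35318626])}
base_frame [(0.84, [514.0, -4.0, -1.0])]
base_tube [(0.68, [602.0, 29.0, 85.0]), (0.51, [512.0, -8.0, -0.0])]
middle_tray [(0.75, [501.0, -529.0, -0.0]), (0.61, [436.0, -304.0, 2.0]), (0.59, [173.0, -310.0, -1.0])]
middle_handle [(0.98, [438.0, -306.0, 78.0]), (0.7, [494.0, -532.0, 78.0]), (0.67, [173.0, -315.0, 75.0])]
middle_spigot [(0.87, [201.0, -221.0, 1.0]), (0.73, [538.0, -619.0, -4.0]), (0.69, [506.0, -235.0, -2.0])]
top_tray [(0.91, [409.0, 329.0, -1.0])]
top_handle [(0.73, [412.0, 322.0, 77.0])]
piston [(0.78, [666.0, 246.0, 4.0]), (0.54, [410.0, 319.0, 78.0])]
gear [(0.85, [641.0, -188.0, -2.0])]
spray_can [(0.68, [628.0, 374.0, 1.0])]
oil_can [(0.87, [634.0, -400.0, 4.0])]
spanner [(0.82, [771.0, -45.0, 2.0])]
top {'fx': 461.0774218271598, 'fy': 461.0774218271598, 'cx': 279.64028577420936, 'cy': 214.8375224939477, 'xyz': array([ 364.
[... 944 characters left out ...]
': array([ 1.14142479e+00,  4.90924790e-01,  1.55890003e+00,  3.97945243e-05,
        1.09170490e+00, -1.05582957e-01]), 'joint_vel': array([-1.05538313e-05,  2.61203393e-03,  1.70396066e-04, -1.37171026e-03,
       -7.41632395e-04,  1.63353377e-03]), 'effort': array([-6.37565809e-04, -6.18282294e+01, -2.61841053e+01, -1.40456809e-04,
        4.43726713e-04, -2.73591070e-06]), 'position': array([198.81710667, 592.5501932 , 250.31152402]), 'eef_rot': array([-8.71357703e-06,  1.61197068e-01,  9.86922238e-01,  3.50121003e-05]), 'force': array([ 0.94423968, -0.12796874, -0.12009107]), 'wrist_torque': array([-0.03035577,  0.01576844,  0.0086873 ]), 'grip_force': 0.0, 'opening': 85.45717930270587}
```

View pics/side0.png

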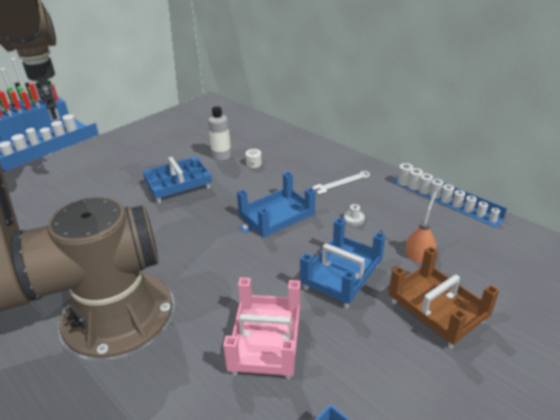

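View pics/top0.png

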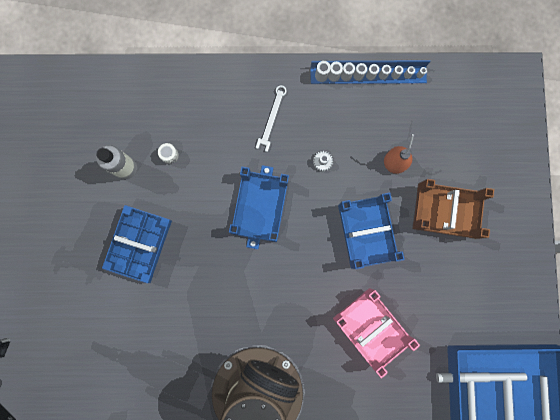

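The side view shows the blue middle tray at px (343,262), the base frame at (277,205), the top tray at (177,178), the piston at (254,158) and the gear at (354,214). The top view agrees with this. First I'm moving over the piston.

Call:
{"fn": "servo_tool", "kwargs": {
  "increments": [
    {"dx": -0.06, "dy": -0.02, "wz": -2},
    {"dx": -0.12, "dy": -0.04, "wz": -6},
    {"dx": -0.18, "dy": -0.06, "wz": -6},
    {"dx": -0.24, "dy": -0.08, "wz": -6},
    {"dx": -0.3, "dy": -0.1, "wz": -6},
    {"dx": -0.36, "dy": -0.12, "wz": -6},
    {"dx": -0.42, "dy": -0.14, "wz": -6},
    {"dx": -0.48, "dy": -0.16, "wz": -6}
  ]
}}

```text
schema error: expected keys dx, dy, dz, wx, wy, wz, grip
```

```bash
cat >> h.py <<'E'
def go(p,yaw=None):  # tool shift (m) and wz (deg) to reach world p with tool-y at yaw deg (mod 180)
    s=sensors.get_state(); M=rot(s["eef_rot"]); d=M.T@(np.array(p)-s["position"])/1000
    y0=np.degrees(np.arctan2(M[1,1],M[0,1])); out=""
    if yaw is not None: out=" wz %.1f"%-((yaw-y0+90)%180-90)
    print("t %.2f pos %s yaw %.1f q6 %.2f tilt %.3f"%(s["time_s"],s["position"].round(1),y0,s["joint_positions"][5],np.arccos(-M[2,2])),"-> d",d.round(4),out)
E
python3 - <<'E'
from h import *
c=calibration("wrist"); save("wrist","w1.png")
for q in ["piston","spray_can","base_tube","base_frame"]:
    print(q,[(round(r["conf"],2),w(c,r["position"]).round(1).tolist()) for r in pinpoint(q,"wrist")][:5])
go([664,244,200],77.5)
print(c)
E
```

```text
piston []
spray_can []
base_tube []
base_frame []
t 1.55 pos [198.8 592.5 250.3] yaw 71.4 q6 -0.11 tilt 0.000 -> d [-0.5519 -0.1824  0.0503]  wz -6.1
{'fx': 343.2694370893712, 'fy': 343.2694370893712, 'cx': 278.54639444870753, 'cy': 212.79537176077488, 'xyz': array([123.47556843, 617.40655391, 374.57457752]), 'orientation': array([ 0.80167436, -0.12785003, -0.0923638 ,  0.57657742])}
```

Call:
{"fn": "servo_tool", "kwargs": {
  "increments": [
    {"dx": -0.06, "dy": -0.02, "dz": 0, "wx": 0, "wy": 0, "wz": -2, "grip": 0},
    {"dx": -0.12, "dy": -0.04, "dz": 0, "wx": 0, "wy": 0, "wz": -6, "grip": 0},
    {"dx": -0.18, "dy": -0.06, "dz": 0, "wx": 0, "wy": 0, "wz": -6, "grip": 0},
    {"dx": -0.24, "dy": -0.08, "dz": 0, "wx": 0, "wy": 0, "wz": -6, "grip": 0},
    {"dx": -0.3, "dy": -0.1, "dz": 0, "wx": 0, "wy": 0, "wz": -6, "grip": 0},
    {"dx": -0.36, "dy": -0.12, "dz": 0, "wx": 0, "wy": 0, "wz": -6, "grip": 0},
    {"dx": -0.42, "dy": -0.14, "dz": 0, "wx": 0, "wy": 0, "wz": -6, "grip": 0},
    {"dx": -0.48, "dy": -0.16, "dz": 0, "wx": 0, "wy": 0, "wz": -6, "grip": 0}
  ]
}}

```text
time_s: 2.55
position: [599.8, 290.3, 250.4]
eef_rot: [0.0, 0.109, 0.994, 0.0]
force: [0.2, 1.8, -0.2]
opening: 85.4
grip_force: 0.0
```

```bash
cat >> h.py <<'E'
def see(f,qs,n="wrist"):
    c=calibration(n); save(n,f)
    for q in qs: print(q,[(round(r["conf"],2),w(c,r["position"]).round(1).tolist()) for r in pinpoint(q,n)][:4])
    return c
E
python3 - <<'E'
from h import *
see("w2.png",["piston"])
go([664,244,200],77.5)
E
```

```text
piston [(0.96, [664.5, 246.2, 2.8]), (0.75, [628.1, 373.5, -0.3])]
t 2.65 pos [602.2 287.7 249.7] yaw 77.2 q6 -1.00 tilt 0.001 -> d [-0.0699 -0.0289  0.0497]  wz -0.3
```

Call:
{"fn": "servo_tool", "kwargs": {
  "increments": [
    {"dx": -0.04, "dy": -0.018, "dz": 0.03, "wx": 0, "wy": 0, "wz": 0, "grip": 0},
    {"dx": -0.07, "dy": -0.028, "dz": 0.07, "wx": 0, "wy": 0, "wz": 0, "grip": 0},
    {"dx": -0.07, "dy": -0.028, "dz": 0.12, "wx": 0, "wy": 0, "wz": 0, "grip": 0},
    {"dx": -0.07, "dy": -0.028, "dz": 0.17, "wx": 0, "wy": 0, "wz": 0, "grip": 0},
    {"dx": -0.07, "dy": -0.028, "dz": 0.222, "wx": 0, "wy": 0, "wz": 0, "grip": 0},
    {"dx": -0.07, "dy": -0.028, "dz": 0.222, "wx": 0, "wy": 0, "wz": 0, "grip": 0},
    {"dx": -0.07, "dy": -0.028, "dz": 0.222, "wx": 0, "wy": 0, "wz": 0, "grip": 1},
    {"dx": -0.07, "dy": -0.028, "dz": 0.222, "wx": 0, "wy": 0, "wz": 0, "grip": 1}
  ],
  "newtons": 40
}}

```text
time_s: 3.65
position: [661.5, 249.6, 31.1]
eef_rot: [0.002, 0.109, 0.994, 0.001]
force: [-1.5, -6.3, 2.6]
opening: 51.6
grip_force: 2.3
```

Call:
{"fn": "servo_tool", "kwargs": {
  "increments": [
    {"dx": 0, "dy": 0, "dz": 0, "wx": 0, "wy": 0, "wz": 0, "grip": 1},
    {"dx": 0, "dy": 0, "dz": 0, "wx": 0, "wy": 0, "wz": 0, "grip": 1}
  ]
}}

```text
time_s: 3.9
position: [661.5, 249.6, 31.2]
eef_rot: [0.002, 0.109, 0.994, 0.001]
force: [-0.9, 1.2, 5.5]
opening: 48.8
grip_force: 40.8
```

Call:
{"fn": "servo_tool", "kwargs": {
  "increments": [
    {"dx": 0, "dy": 0, "dz": -0.05, "wx": 0, "wy": 0, "wz": 0, "grip": 1},
    {"dx": 0, "dy": 0, "dz": -0.1, "wx": 0, "wy": 0, "wz": 0, "grip": 1},
    {"dx": 0.02, "dy": -0.04, "dz": -0.14, "wx": 0, "wy": 0, "wz": 0, "grip": 1},
    {"dx": 0.05, "dy": -0.095, "dz": -0.16, "wx": 0, "wy": 0, "wz": 0, "grip": 1},
    {"dx": 0.08, "dy": -0.15, "dz": -0.18, "wx": 0, "wy": 0, "wz": 0, "grip": 1},
    {"dx": 0.11, "dy": -0.205, "dz": -0.2, "wx": 0, "wy": 0, "wz": 0, "grip": 1},
    {"dx": 0.14, "dy": -0.26, "dz": -0.2, "wx": 0, "wy": 0, "wz": 0, "grip": 1},
    {"dx": 0.147, "dy": -0.282, "dz": -0.2, "wx": 0, "wy": 0, "wz": 0, "grip": 1}
  ]
}}

```text
time_s: 4.9
position: [453.7, 4.5, 230.1]
eef_rot: [0.001, 0.11, 0.994, -0.0]
force: [1.1, -0.8, -1.1]
opening: 49.1
grip_force: 42.7
```

```bash
python3 - <<'E'
from h import *
go([0,0,0])
see("w3.png",["base_tube","base_frame","piston","base_tube","base_frame"])
go([514.5,-6,100],77.5)
E
```

```text
t 4.90 pos [453.7   4.5 230.1] yaw 77.4 q6 -1.49 tilt 0.003 -> d [ 0.4424 -0.1035  0.2289] 
base_tube [(0.59, [604.4, 25.2, 83.3])]
base_frame [(0.92, [516.0, -10.3, 4.4])]
piston [(0.57, [454.0, 4.9, 199.7])]
base_tube [(0.59, [604.4, 25.2, 83.3])]
base_frame [(0.92, [516.0, -10.3, 4.4])]
t 5.20 pos [456.2   6.3 228.9] yaw 77.5 q6 -1.48 tilt 0.002 -> d [-0.0594  0.0006  0.129 ]  wz -0.0
```

View pics/w3.png

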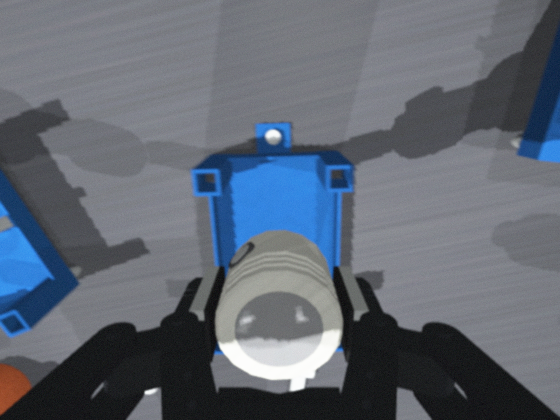

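```bash
python3 - <<'E'
from h import *
c=calibration("wrist"); print(c["xyz"],rot(c["orientation"]).round(2).tolist())
for p in [(207,182),(340,177)]: print(ray(c,*p,82).round(1))
print(ray(c,273,137,9).round(1))
for p in [(602,27,82),(625,-81,82)]:print(np.round(proj(c,p)))
c=calibration("top")
for p in [(602,27,82),(514,-6,4),(600,28,82)]:print(np.round(proj(c,p)))
E
python3 -c "
import cv2
im=cv2.imread('pics/top0.png')[150:290,200:440]
cv2.imwrite('pics/c1.png',cv2.resize(im,None,fx=3.3,fy=3.3,interpolation=2))"
```

```text
[378.40144055  23.07023222 353.05024649] [[0.22, -0.93, -0.31], [0.98, 0.21, 0.07], [0.0, -0.31, 0.95]]
[427.5 -46.8  82. ]
[446.8  58.7  82. ]
[411.3  10.5   9. ]
[333. 341.]
[230. 380.]
[244. 171.]
[258. 206.]
[244. 171.]
```

View pics/c1.png

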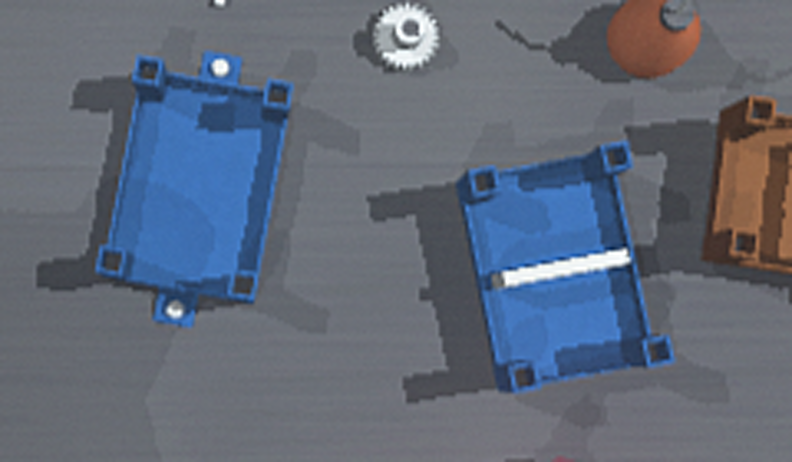

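The crop shows base tube mouths at crop px (148,72), (277,93), (111,260) and (243,284). The middle tray tubes are at (483,182), (614,156), (522,377) and (656,349).

```bash
python3 - <<'E'
from h import *
c=calibration("top")
def four(P,z):
    W=np.array([ray(c,200+p[0]/3.3-.5,150+p[1]/3.3-.5,z) for p in P]); 
    x=W[0]+W[1]-W[2]-W[3]; y=W[0]-W[1]+W[2]-W[3]
    print(W.mean(0).round(1), "yawx",np.degrees(np.arctan2(x[1],x[0])).round(1),"yawy-90",np.degrees(np.arctan2(y[1],y[0])).round(1)-90,np.hypot(*x[:2]).round()/2,np.hypot(*y[:2]).round()/2)
four([(148,72),(277,93),(111,260),(243,284)],82)
four([(483,182),(614,156),(522,377),(656,349)],102)
print(ray(c,200+408/3.3,150+30/3.3,46))
# clean wrist shot
c=calibration("wrist"); im=save("wrist","w4.png"); 
g=im[150:215,180:365].astype(int)
print(pinpoint("base_frame","wrist")[:1] and w(c,pinpoint("base_frame","wrist")[0]["position"]).round(1))
for lo in [(185,165,230,205),(318,160,362,200)]:
    s=im[lo[1]:lo[3],lo[0]:lo[2]]; s2=cv2.GaussianBlur(s.sum(2).astype(np.float32),(0,0),2); i=np.unravel_index(s2.argmin(),s2.shape); print(lo[0]+i[1],lo[1]+i[0],ray(c,lo[0]+i[1],lo[1]+i[0],82).round(1))
E
```

```text
[513.8 -10.8  82. ] yawx -10.9 yawy-90 -10.299999999999997 157.0 107.0
[ 437.9 -307.3  102. ] yawx 10.2 yawy-90 10.900000000000006 157.0 108.0
[ 639.466996   -190.90286778   46.        ]
[515.9  -9.7   4.6]
202 183 [427.5 -50.9  82. ]
341 181 [450.2  59.   82. ]
```

Call:
{"fn": "servo_tool", "kwargs": {
  "increments": [
    {"dx": -0.05, "dy": -0.002, "dz": 0.0, "wx": 0, "wy": 0, "wz": -2, "grip": 1},
    {"dx": -0.06, "dy": -0.0025, "dz": 0.05, "wx": 0, "wy": 0, "wz": -2, "grip": 1},
    {"dx": -0.06, "dy": -0.0025, "dz": 0.11, "wx": 0, "wy": 0, "wz": -2, "grip": 1},
    {"dx": -0.06, "dy": -0.0025, "dz": 0.16, "wx": 0, "wy": 0, "wz": -2, "grip": 1},
    {"dx": -0.06, "dy": -0.0025, "dz": 0.18, "wx": 0, "wy": 0, "wz": -2, "grip": 1},
    {"dx": -0.06, "dy": -0.0025, "dz": 0.188, "wx": 0, "wy": 0, "wz": -2, "grip": 1},
    {"dx": -0.06, "dy": -0.0025, "dz": 0.188, "wx": 0, "wy": 0, "wz": -2, "grip": 1}
  ]
}}

```text
time_s: 6.22
position: [514.0, -9.3, 40.3]
eef_rot: [-0.0, 0.092, 0.996, 0.0]
force: [0.3, 0.3, -1.8]
opening: 48.9
grip_force: 42.7
```

```bash
python3 - <<'E'
from h import *
go([514.5,-9.5,35],79.4); s=sensors.get_state(); print(s["force"],s["opening"])
E
```

```text
t 6.22 pos [514.   -9.3  40.3] yaw 79.5 q6 -1.53 tilt 0.000 -> d [-0.0005 -0.0001  0.0053]  wz 0.1
[ 0.31886085  0.30906293 -1.81374715] 48.92082990837105
```

Lower 5 mm, check the force.

Call:
{"fn": "servo_tool", "kwargs": {
  "increments": [
    {"dx": 0, "dy": 0, "dz": 0.003, "wx": 0, "wy": 0, "wz": 0, "grip": 1},
    {"dx": 0, "dy": 0, "dz": 0.0055, "wx": 0, "wy": 0, "wz": 0, "grip": 1},
    {"dx": 0, "dy": 0, "dz": 0.0055, "wx": 0, "wy": 0, "wz": 0, "grip": 1}
  ]
}}

```text
time_s: 6.6
position: [514.0, -9.6, 35.2]
eef_rot: [0.001, 0.092, 0.996, 0.0]
force: [1.0, 0.1, 0.2]
opening: 48.9
grip_force: 43.0
```

Call:
{"fn": "servo_tool", "kwargs": {
  "increments": [
    {"dx": 0, "dy": 0, "dz": 0.001, "wx": 0, "wy": 0, "wz": 0, "grip": 1},
    {"dx": 0, "dy": 0, "dz": 0.001, "wx": 0, "wy": 0, "wz": 0, "grip": 0.25},
    {"dx": 0, "dy": 0, "dz": 0.001, "wx": 0, "wy": 0, "wz": 0, "grip": 0.2},
    {"dx": 0, "dy": 0, "dz": 0.0, "wx": 0, "wy": 0, "wz": 0, "grip": 0.2}
  ]
}}

```text
time_s: 7.1
position: [513.7, -9.6, 34.8]
eef_rot: [-0.0, 0.092, 0.996, 0.0]
force: [-0.3, -0.2, 0.7]
opening: 68.4
grip_force: 0.0
```

Call:
{"fn": "servo_tool", "kwargs": {
  "increments": [
    {"dx": 0, "dy": 0, "dz": -0.05, "wx": 0, "wy": 0, "wz": 0, "grip": 0.2},
    {"dx": 0, "dy": 0, "dz": -0.11, "wx": 0, "wy": 0, "wz": 8, "grip": 0},
    {"dx": 0.01, "dy": -0.04, "dz": -0.15, "wx": 0, "wy": 0, "wz": 18, "grip": 0},
    {"dx": 0.018, "dy": -0.09, "dz": -0.18, "wx": 0, "wy": 0, "wz": 28, "grip": 0},
    {"dx": 0.026, "dy": -0.14, "dz": -0.195, "wx": 0, "wy": 0, "wz": 38, "grip": 0},
    {"dx": 0.034, "dy": -0.19, "dz": -0.195, "wx": 0, "wy": 0, "wz": 48, "grip": 0},
    {"dx": 0.043, "dy": -0.246, "dz": -0.195, "wx": 0, "wy": 0, "wz": 58, "grip": 0},
    {"dx": 0.043, "dy": -0.246, "dz": -0.195, "wx": 0, "wy": 0, "wz": 68, "grip": 0}
  ]
}}

```text
time_s: 8.1
position: [425.2, -246.6, 229.7]
eef_rot: [0.0, 0.637, 0.771, -0.0]
force: [0.1, -0.0, 0.1]
opening: 85.5
grip_force: 0.0
```

Call:
{"fn": "servo_tool", "kwargs": {
  "increments": [
    {"dx": 0, "dy": 0, "dz": 0, "wx": 0, "wy": 0, "wz": 1, "grip": 0},
    {"dx": 0, "dy": 0, "dz": 0, "wx": 0, "wy": 0, "wz": 1, "grip": 0}
  ]
}}

```text
time_s: 8.35
position: [426.5, -243.1, 229.7]
eef_rot: [-0.0, 0.638, 0.77, 0.0]
force: [0.2, -0.8, 0.2]
opening: 85.1
grip_force: 0.0
```

```bash
python3 - <<'E'
from h import *
see("w5.png",["middle_tray","middle_handle","middle_spigot"])
go([438,-307.5,77],10.5)
c=calibration("wrist")
for dy in (-50,50): print(np.round(proj(c,[438-dy*np.sin(.183),-307.5+dy*np.cos(.183),83])))
M=regions_of("middle_handle","wrist"); print([ (m["conf"],m["mask"].sum()) for m in M])
see("t5.png",["piston"],"top")
E
```

```text
middle_tray [(0.91, [440.0, -308.5, -0.1]), (0.89, [493.0, -533.9, -4.8]), (0.71, [172.7, -312.4, 2.0])]
middle_handle [(0.66, [438.2, -307.9, 78.4])]
middle_spigot [(0.78, [201.3, -222.5, 0.6]), (0.72, [503.4, -240.4, -5.6])]
t 8.55 pos [ 426.6 -243.1  229.8] yaw 10.6 q6 -0.84 tilt 0.000 -> d [-0.0654 -0.0007  0.1528]  wz 0.1
[277. 322.]
[277. 220.]
[(0.83, np.int64(27610)), (0.68, np.int64(15304))]
piston [(0.74, [517.8, -15.7, -2.5])]
```

View pics/w5.png

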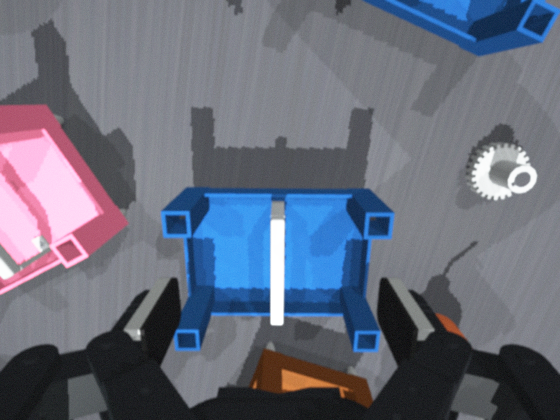

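```bash
python3 - <<'E'
from h import *
c=calibration("wrist")
W=np.array([ray(c,*p,102) for p in [(176,223),(378,223),(189,341),(367,340)]]); print(W.mean(0),W.round(1).tolist())
y=W[:2].sum(0)-W[2:].sum(0); print(np.degrees(np.arctan2(y[1],y[0]))-90)
print(ray(c,521,180,46), ray(c,495,172,14))
go(list(W.mean(0)[:2])+[77])
E
```

```text
[ 438.22830465 -308.70819053  102.        ] [[350.4, -269.2, 102.0], [505.3, -240.4, 102.0], [371.7, -377.4, 102.0], [525.5, -347.8, 102.0]]
10.88196728709984
[ 643.38906311 -192.74021392   46.        ] [ 638.46704625 -192.63691407   14.        ]
t 8.70 pos [ 426.5 -243.3  229.8] yaw 10.5 q6 -0.84 tilt 0.000 -> d [-0.0664 -0.0004  0.1528]
```

Call:
{"fn": "servo_tool", "kwargs": {
  "increments": [
    {"dx": -0.04, "dy": 0, "dz": 0.02, "wx": 0, "wy": 0, "wz": 0, "grip": 0.3},
    {"dx": -0.066, "dy": -0.0005, "dz": 0.06, "wx": 0, "wy": 0, "wz": 0, "grip": 0.3},
    {"dx": -0.066, "dy": -0.0005, "dz": 0.11, "wx": 0, "wy": 0, "wz": 0, "grip": 0.3},
    {"dx": -0.066, "dy": -0.0005, "dz": 0.152, "wx": 0, "wy": 0, "wz": 0, "grip": 0.3},
    {"dx": -0.066, "dy": -0.0005, "dz": 0.152, "wx": 0, "wy": 0, "wz": 0, "grip": 0.5},
    {"dx": -0.066, "dy": -0.0005, "dz": 0.152, "wx": 0, "wy": 0, "wz": 0, "grip": 1},
    {"dx": -0.066, "dy": -0.0005, "dz": 0.152, "wx": 0, "wy": 0, "wz": 0, "grip": 1},
    {"dx": -0.066, "dy": -0.0005, "dz": 0.152, "wx": 0, "wy": 0, "wz": 0, "grip": 1}
  ],
  "newtons": 100
}}

```text
time_s: 9.7
position: [438.7, -308.9, 79.8]
eef_rot: [0.002, 0.64, 0.769, 0.0]
force: [0.5, 1.7, 7.9]
opening: 10.0
grip_force: 98.0
```

Call:
{"fn": "servo_tool", "kwargs": {
  "increments": [
    {"dx": 0, "dy": 0, "dz": 0, "wx": 0, "wy": 0, "wz": 0, "grip": 1},
    {"dx": 0, "dy": 0, "dz": 0, "wx": 0, "wy": 0, "wz": 0, "grip": 1}
  ]
}}

```text
time_s: 9.95
position: [438.7, -308.9, 79.8]
eef_rot: [0.002, 0.64, 0.769, 0.0]
force: [-0.1, 1.6, 6.9]
opening: 9.9
grip_force: 98.0
```

```bash
python3 - <<'E'
from h import *
go([438,-308,77],10.5); s=sensors.get_state(); print(s["force"],s["opening"],s["grip_force"])
E
```

```text
t 9.95 pos [ 438.7 -308.9   79.8] yaw 10.5 q6 -0.92 tilt 0.004 -> d [ 0.0011 -0.0005  0.0028]  wz -0.0
[-0.0810411   1.57200121  6.9111853 ] 9.921127893050281 98.03725004196167
```

Call:
{"fn": "servo_tool", "kwargs": {
  "increments": [
    {"dx": 0, "dy": 0, "dz": -0.02, "wx": 0, "wy": 0, "wz": 0, "grip": 1},
    {"dx": 0, "dy": 0, "dz": -0.055, "wx": 0, "wy": 0, "wz": 0, "grip": 1},
    {"dx": 0, "dy": 0, "dz": -0.095, "wx": 0, "wy": 0, "wz": 0, "grip": 1},
    {"dx": 0.02, "dy": 0.01, "dz": -0.125, "wx": 0, "wy": 0, "wz": 2, "grip": 1},
    {"dx": 0.06, "dy": 0.028, "dz": -0.135, "wx": 0, "wy": 0, "wz": 6, "grip": 1},
    {"dx": 0.105, "dy": 0.048, "dz": -0.135, "wx": 0, "wy": 0, "wz": 10, "grip": 1},
    {"dx": 0.15, "dy": 0.07, "dz": -0.135, "wx": 0, "wy": 0, "wz": 14, "grip": 1},
    {"dx": 0.195, "dy": 0.09, "dz": -0.135, "wx": 0, "wy": 0, "wz": 18, "grip": 1}
  ]
}}

```text
time_s: 10.95
position: [490.8, -98.7, 213.5]
eef_rot: [0.0, 0.753, 0.658, 0.0]
force: [0.3, -0.3, -8.2]
opening: 9.7
grip_force: 99.0
```

```bash
python3 - <<'E'
from h import *
go([514.5,-9.5,190],-10.6); s=sensors.get_state(); print(s["force"],s["opening"],s["grip_force"])
E
```

```text
t 10.95 pos [490.8 -98.7 213.5] yaw -7.7 q6 -0.20 tilt 0.001 -> d [0.0916 0.0115 0.0235]  wz 2.9
[ 0.34117936 -0.27906663 -8.22315857] 9.717133891902588 99.010409116745
```

Call:
{"fn": "servo_tool", "kwargs": {
  "increments": [
    {"dx": 0.04, "dy": 0.005, "dz": 0.0, "wx": 0, "wy": 0, "wz": 2, "grip": 1},
    {"dx": 0.075, "dy": 0.01, "dz": 0.005, "wx": 0, "wy": 0, "wz": 3, "grip": 1},
    {"dx": 0.09, "dy": 0.011, "dz": 0.015, "wx": 0, "wy": 0, "wz": 3, "grip": 1},
    {"dx": 0.09, "dy": 0.011, "dz": 0.023, "wx": 0, "wy": 0, "wz": 3, "grip": 1},
    {"dx": 0.09, "dy": 0.011, "dz": 0.023, "wx": 0, "wy": 0, "wz": 3, "grip": 1}
  ]
}}

```text
time_s: 11.58
position: [513.2, -13.3, 189.2]
eef_rot: [-0.001, 0.769, 0.639, -0.001]
force: [0.2, -0.0, -8.0]
opening: 10.1
grip_force: 99.0
```

```bash
python3 - <<'E'
from h import *
go([514.5,-9.5,164],-10.6)
for n in ("top","side"):
    see(n+"6.png",["base_frame","base_tube","middle_handle","middle_spigot","middle_tray"],n)
a=cv2.imread("pics/side6.png")[130:260,200:360]; b=cv2.imread("pics/top6.png")[130:260,190:350]
cv2.imwrite("pics/c6.png",cv2.resize(np.vstack([a,b]),None,fx=2.3,fy=2.3,interpolation=2))
E
```

```text
t 11.57 pos [513.2 -13.3 189.2] yaw -10.6 q6 0.03 tilt 0.001 -> d [0.004  0.0006 0.0252]  wz 0.0
base_frame []
base_tube []
middle_handle [(0.91, [498.8, -539.0, 76.2]), (0.75, [173.0, -319.0, 75.2])]
middle_spigot [(0.69, [532.9, -621.7, -0.9]), (0.48, [639.6, -406.4, -0.6])]
middle_tray [(0.94, [495.9, -534.6, -1.6]), (0.8, [170.9, -314.1, 7.7])]
base_frame [(0.92, [513.6, -10.1, 2.9])]
base_tube [(0.62, [516.5, -11.8, 111.2])]
middle_handle [(0.93, [492.6, -528.3, 75.6]), (0.73, [513.4, -9.6, 184.6]), (0.68, [173.9, -313.4, 74.3])]
middle_spigot [(0.96, [199.3, -220.3, 4.1]), (0.7, [539.6, -615.8, -4.4]), (0.62, [603.5, 30.1, 111.8])]
middle_tray [(0.98, [513.1, -11.9, 111.6]), (0.88, [501.5, -530.2, -0.6]), (0.71, [174.3, -308.5, -0.3])]
```

View pics/c6.png

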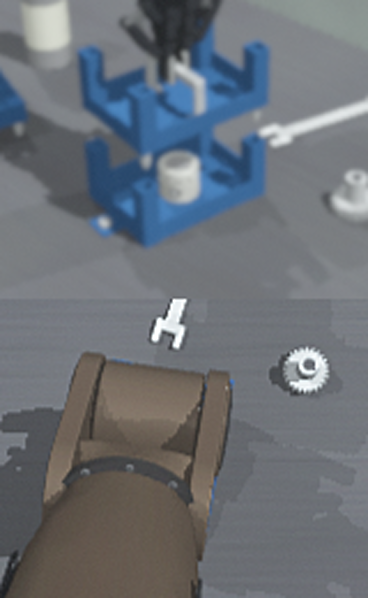

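Call:
{"fn": "servo_tool", "kwargs": {
  "increments": [
    {"dx": 0.0035, "dy": 0.0006, "dz": 0.0, "wx": 0, "wy": 0, "wz": 0, "grip": 1},
    {"dx": 0.0035, "dy": 0.0006, "dz": 0.012, "wx": 0, "wy": 0, "wz": 0, "grip": 1},
    {"dx": 0.0035, "dy": 0.0006, "dz": 0.022, "wx": 0, "wy": 0, "wz": 0, "grip": 1},
    {"dx": 0.0035, "dy": 0.0006, "dz": 0.03, "wx": 0, "wy": 0, "wz": 0, "grip": 1},
    {"dx": 0.0035, "dy": 0.0006, "dz": 0.034, "wx": 0, "wy": 0, "wz": 0, "grip": 1},
    {"dx": 0.0035, "dy": 0.0006, "dz": 0.034, "wx": 0, "wy": 0, "wz": 0, "grip": 1}
  ]
}}

```text
time_s: 12.92
position: [515.0, -9.4, 155.5]
eef_rot: [-0.0, 0.769, 0.639, -0.0]
force: [-0.0, -0.0, -8.1]
opening: 9.5
grip_force: 98.9
```

```bash
python3 - <<'E'
from h import *
go([514.2,-9.8,138],-10.6); s=sensors.get_state(); print(s["force"],s["wrist_torque"])
E
```

```text
t 12.93 pos [515.   -9.4 155.5] yaw -10.6 q6 0.04 tilt 0.000 -> d [-0.0005 -0.0007  0.0175]  wz 0.0
[-1.49407032e-03 -4.18243515e-02 -8.06037971e+00] [ 0.03762362 -0.00706184 -0.00221403]
```

Call:
{"fn": "servo_tool", "kwargs": {
  "increments": [
    {"dx": -0.0003, "dy": -0.0003, "dz": 0.006, "wx": 0, "wy": 0, "wz": 0, "grip": 1},
    {"dx": -0.0003, "dy": -0.0003, "dz": 0.011, "wx": 0, "wy": 0, "wz": 0, "grip": 1},
    {"dx": -0.0003, "dy": -0.0003, "dz": 0.015, "wx": 0, "wy": 0, "wz": 0, "grip": 1},
    {"dx": -0.0003, "dy": -0.0003, "dz": 0.018, "wx": 0, "wy": 0, "wz": 0, "grip": 1},
    {"dx": -0.0003, "dy": -0.0003, "dz": 0.018, "wx": 0, "wy": 0, "wz": 0, "grip": 1}
  ]
}}

```text
time_s: 13.55
position: [514.7, -9.6, 137.9]
eef_rot: [0.0, 0.769, 0.639, 0.0]
force: [-1.9, 0.4, -4.0]
opening: 9.8
grip_force: 99.3
```

Nearly seated. I'll press a little, then release.

Call:
{"fn": "servo_tool", "kwargs": {
  "increments": [
    {"dx": 0, "dy": 0, "dz": 0.0015, "wx": 0, "wy": 0, "wz": 0, "grip": 1},
    {"dx": 0, "dy": 0, "dz": 0.003, "wx": 0, "wy": 0, "wz": 0, "grip": 1},
    {"dx": 0, "dy": 0, "dz": 0.003, "wx": 0, "wy": 0, "wz": 0, "grip": 1}
  ]
}}

```text
time_s: 13.92
position: [514.7, -9.6, 137.7]
eef_rot: [0.001, 0.769, 0.639, 0.001]
force: [-12.9, 1.1, 35.8]
opening: 9.6
grip_force: 105.1
```

Call:
{"fn": "servo_tool", "kwargs": {
  "increments": [
    {"dx": 0, "dy": 0, "dz": 0.0, "wx": 0, "wy": 0, "wz": 0, "grip": 1},
    {"dx": 0, "dy": 0, "dz": 0.0, "wx": 0, "wy": 0, "wz": 0, "grip": 0.5},
    {"dx": 0, "dy": 0, "dz": -0.0, "wx": 0, "wy": 0, "wz": 0, "grip": 0.5},
    {"dx": 0, "dy": 0, "dz": -0.0, "wx": 0, "wy": 0, "wz": 0, "grip": 0.5}
  ]
}}

```text
time_s: 14.42
position: [514.8, -9.7, 134.8]
eef_rot: [0.0, 0.769, 0.639, 0.0]
force: [-0.1, -0.1, -0.2]
opening: 42.9
grip_force: 0.0
```

Call:
{"fn": "servo_tool", "kwargs": {
  "increments": [
    {"dx": 0, "dy": 0, "dz": -0.03, "wx": 0, "wy": 0, "wz": 0, "grip": 0.4},
    {"dx": 0, "dy": 0, "dz": -0.08, "wx": 0, "wy": 0, "wz": -5, "grip": 0},
    {"dx": -0.03, "dy": 0.02, "dz": -0.1, "wx": 0, "wy": 0, "wz": -15, "grip": 0},
    {"dx": -0.07, "dy": 0.045, "dz": -0.1, "wx": 0, "wy": 0, "wz": -25, "grip": 0},
    {"dx": -0.11, "dy": 0.07, "dz": -0.1, "wx": 0, "wy": 0, "wz": -35, "grip": 0},
    {"dx": -0.15, "dy": 0.09, "dz": -0.1, "wx": 0, "wy": 0, "wz": -45, "grip": 0},
    {"dx": -0.156, "dy": 0.092, "dz": -0.1, "wx": 0, "wy": 0, "wz": -55, "grip": 0},
    {"dx": -0.156, "dy": 0.092, "dz": -0.1, "wx": 0, "wy": 0, "wz": -65, "grip": 0}
  ]
}}

```text
time_s: 15.42
position: [576.6, -180.8, 234.2]
eef_rot: [-0.0, 0.303, 0.953, 0.0]
force: [-0.7, 0.5, 0.4]
opening: 85.6
grip_force: 0.0
```

Call:
{"fn": "servo_tool", "kwargs": {
  "increments": [
    {"dx": 0, "dy": 0, "dz": 0, "wx": 0, "wy": 0, "wz": -10, "grip": 0},
    {"dx": 0, "dy": 0, "dz": 0, "wx": 0, "wy": 0, "wz": -20, "grip": 0},
    {"dx": 0, "dy": 0, "dz": 0, "wx": 0, "wy": 0, "wz": -25, "grip": 0},
    {"dx": 0, "dy": 0, "dz": 0, "wx": 0, "wy": 0, "wz": -25, "grip": 0}
  ]
}}

```text
time_s: 15.92
position: [576.5, -179.9, 234.5]
eef_rot: [-0.0, 0.092, 0.996, 0.0]
force: [-0.6, 0.6, 0.4]
opening: 85.0
grip_force: 0.0
```

```bash
python3 - <<'E'
from h import *
see("w7.png",["gear"])
go([641,-192,34],79.4)
see("side7.png",["middle_tray","middle_handle","base_frame","gear"],"side")
see("top7.png",["middle_tray","middle_handle","gear"],"top")
a=cv2.imread("pics/w7.png")[60:420,80:480]; b=cv2.imread("pics/side7.png")[110:260,200:370]
cv2.imwrite("pics/c7.png",np.hstack([a,cv2.resize(b,(400,360),interpolation=2)]))
E
```

```text
gear [(0.68, [645.6, -190.1, 3.2]), (0.36, [516.1, -9.4, 136.7])]
t 16.02 pos [ 576.5 -179.9  234.6] yaw 79.3 q6 -1.80 tilt 0.000 -> d [-0.0656 -0.      0.2006]  wz -0.1
middle_tray [(0.72, [173.1, -310.2, 0.3]), (0.64, [513.0, -5.7, 55.4]), (0.6, [497.0, -531.1, -2.3]), (0.3, [603.1, 35.4, 60.7])]
middle_handle [(0.85, [173.2, -311.2, 73.0]), (0.73, [515.5, -6.2, 134.1]), (0.58, [490.7, -531.4, 75.8])]
base_frame [(0.57, [513.1, -9.7, 2.3]), (0.39, [513.2, -6.2, 57.7])]
gear [(0.61, [642.0, -188.7, -0.2])]
middle_tray [(0.96, [515.9, -12.7, 58.1]), (0.91, [170.8, -319.2, 5.3]), (0.9, [493.3, -534.9, -0.9])]
middle_handle [(0.85, [498.1, -539.2, 80.0]), (0.84, [516.9, -14.8, 134.4]), (0.84, [172.9, -316.9, 80.3])]
gear []
```

View pics/c7.png

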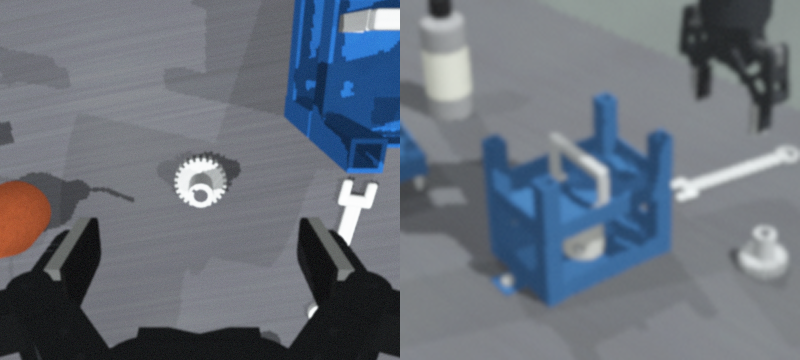

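The middle tray is home with the piston below it. In the wrist picture the gear's hub top is at (281,254).

```bash
python3 - <<'E'
from h import *
c=calibration("wrist"); p=ray(c,281,254,46); print(p, ray(c,280,241,14)); go([p[0],p[1],34],79.4)
E
```

```text
[ 642.33320729 -189.8788807    46.        ] [ 641.62698128 -190.61172567   14.        ]
t 16.48 pos [ 576.5 -179.8  234.8] yaw 79.4 q6 -1.80 tilt 0.000 -> d [-0.0665  0.0022  0.2008]  wz 0.0
```

Call:
{"fn": "servo_tool", "kwargs": {
  "increments": [
    {"dx": -0.04, "dy": 0.0015, "dz": 0.03, "wx": 0, "wy": 0, "wz": 0, "grip": 0.3},
    {"dx": -0.066, "dy": 0.002, "dz": 0.08, "wx": 0, "wy": 0, "wz": 0, "grip": 0.3},
    {"dx": -0.066, "dy": 0.002, "dz": 0.13, "wx": 0, "wy": 0, "wz": 0, "grip": 0.3},
    {"dx": -0.066, "dy": 0.002, "dz": 0.18, "wx": 0, "wy": 0, "wz": 0, "grip": 0.3},
    {"dx": -0.066, "dy": 0.002, "dz": 0.201, "wx": 0, "wy": 0, "wz": 0, "grip": 0.3},
    {"dx": -0.066, "dy": 0.002, "dz": 0.201, "wx": 0, "wy": 0, "wz": 0, "grip": 0.3},
    {"dx": -0.066, "dy": 0.002, "dz": 0.201, "wx": 0, "wy": 0, "wz": 0, "grip": 1},
    {"dx": -0.066, "dy": 0.002, "dz": 0.201, "wx": 0, "wy": 0, "wz": 0, "grip": 1}
  ],
  "newtons": 60
}}

```text
time_s: 17.48
position: [642.6, -190.3, 35.9]
eef_rot: [0.001, 0.092, 0.996, -0.0]
force: [-5.2, 0.9, 28.8]
opening: 24.6
grip_force: 57.2
```

Call:
{"fn": "servo_tool", "kwargs": {
  "increments": [
    {"dx": 0, "dy": 0, "dz": 0, "wx": 0, "wy": 0, "wz": 0, "grip": 1},
    {"dx": 0, "dy": 0, "dz": 0, "wx": 0, "wy": 0, "wz": 0, "grip": 1}
  ]
}}

```text
time_s: 17.73
position: [642.6, -190.3, 36.1]
eef_rot: [0.002, 0.092, 0.996, -0.0]
force: [-0.4, -0.5, 6.4]
opening: 24.2
grip_force: 58.6
```

```bash
python3 - <<'E'
from h import *
go([514.7+38*.983,-9.6-38*.184,230],79.4)
E
```

```text
t 17.73 pos [ 642.6 -190.3   36.1] yaw 79.5 q6 -1.77 tilt 0.003 -> d [ 0.1202  0.1541 -0.1944]  wz 0.1
```

Call:
{"fn": "servo_tool", "kwargs": {
  "increments": [
    {"dx": 0, "dy": 0, "dz": -0.03, "wx": 0, "wy": 0, "wz": 0, "grip": 1},
    {"dx": 0, "dy": 0, "dz": -0.08, "wx": 0, "wy": 0, "wz": 0, "grip": 1},
    {"dx": 0, "dy": 0, "dz": -0.13, "wx": 0, "wy": 0, "wz": 0, "grip": 1},
    {"dx": 0.015, "dy": 0.02, "dz": -0.18, "wx": 0, "wy": 0, "wz": 0, "grip": 1},
    {"dx": 0.045, "dy": 0.06, "dz": -0.195, "wx": 0, "wy": 0, "wz": 0, "grip": 1},
    {"dx": 0.08, "dy": 0.1, "dz": -0.195, "wx": 0, "wy": 0, "wz": 0, "grip": 1},
    {"dx": 0.11, "dy": 0.14, "dz": -0.195, "wx": 0, "wy": 0, "wz": 0, "grip": 1},
    {"dx": 0.12, "dy": 0.154, "dz": -0.195, "wx": 0, "wy": 0, "wz": 0, "grip": 1}
  ]
}}

```text
time_s: 18.73
position: [550.6, -14.5, 229.9]
eef_rot: [0.0, 0.091, 0.996, 0.0]
force: [-0.3, -0.7, -3.3]
opening: 24.1
grip_force: 59.6
```

Call:
{"fn": "servo_tool", "kwargs": {
  "increments": [
    {"dx": 0, "dy": 0, "dz": 0, "wx": 0, "wy": 0, "wz": 0, "grip": 1},
    {"dx": 0, "dy": 0, "dz": 0.03, "wx": 0, "wy": 0, "wz": 0, "grip": 1},
    {"dx": 0, "dy": 0, "dz": 0.06, "wx": 0, "wy": 0, "wz": 0, "grip": 1},
    {"dx": 0, "dy": 0, "dz": 0.085, "wx": 0, "wy": 0, "wz": 0, "grip": 1},
    {"dx": 0, "dy": 0, "dz": 0.1, "wx": 0, "wy": 0, "wz": 0, "grip": 1},
    {"dx": 0, "dy": 0, "dz": 0.1, "wx": 0, "wy": 0, "wz": 0, "grip": 1}
  ]
}}

```text
time_s: 19.48
position: [552.1, -17.2, 128.1]
eef_rot: [-0.001, 0.092, 0.996, 0.0]
force: [-0.3, 0.6, -3.7]
opening: 24.6
grip_force: 59.6
```

```bash
python3 - <<'E'
from h import *
go([514.7+38*.983,-9.6-38*.184,121],79.4); print(sensors.get_state()["force"])
E
```

```text
t 19.48 pos [552.1 -17.2 128.1] yaw 79.4 q6 -1.54 tilt 0.001 -> d [0.0002 0.0006 0.0071]  wz 0.0
[-0.28230857  0.57290701 -3.69630569]
```

Call:
{"fn": "servo_tool", "kwargs": {
  "increments": [
    {"dx": 0, "dy": 0, "dz": 0.004, "wx": 0, "wy": 0, "wz": 0, "grip": 1},
    {"dx": 0, "dy": 0, "dz": 0.0075, "wx": 0, "wy": 0, "wz": 0, "grip": 1},
    {"dx": 0, "dy": 0, "dz": 0.0075, "wx": 0, "wy": 0, "wz": 0, "grip": 1}
  ]
}}

```text
time_s: 19.85
position: [552.0, -16.5, 121.5]
eef_rot: [0.0, 0.092, 0.996, 0.0]
force: [-0.6, 0.0, -4.1]
opening: 24.4
grip_force: 59.6
```

Call:
{"fn": "servo_tool", "kwargs": {
  "increments": [
    {"dx": 0, "dy": 0, "dz": 0.001, "wx": 0, "wy": 0, "wz": 0, "grip": 1},
    {"dx": 0, "dy": 0, "dz": 0.0015, "wx": 0, "wy": 0, "wz": 0, "grip": 1},
    {"dx": 0, "dy": 0, "dz": 0.0015, "wx": 0, "wy": 0, "wz": 0, "grip": 1}
  ]
}}

```text
time_s: 20.23
position: [552.1, -16.5, 121.0]
eef_rot: [0.001, 0.092, 0.996, -0.0]
force: [-3.9, 0.7, 8.8]
opening: 24.2
grip_force: 61.1
```

Call:
{"fn": "servo_tool", "kwargs": {
  "increments": [
    {"dx": 0, "dy": 0, "dz": 0.0, "wx": 0, "wy": 0, "wz": 0, "grip": 0.6},
    {"dx": 0, "dy": 0, "dz": 0.0, "wx": 0, "wy": 0, "wz": 0, "grip": 0.5},
    {"dx": 0, "dy": 0, "dz": 0.0, "wx": 0, "wy": 0, "wz": 0, "grip": 0.5},
    {"dx": 0, "dy": 0, "dz": -0.03, "wx": 0, "wy": 0, "wz": 0, "grip": 0.5},
    {"dx": 0, "dy": 0, "dz": -0.08, "wx": 0, "wy": 0, "wz": 0, "grip": 0.4},
    {"dx": 0.02, "dy": 0.03, "dz": -0.12, "wx": 0, "wy": 0, "wz": 8, "grip": 0},
    {"dx": 0.04, "dy": 0.08, "dz": -0.13, "wx": 0, "wy": 0, "wz": 18, "grip": 0},
    {"dx": 0.06, "dy": 0.13, "dz": -0.13, "wx": 0, "wy": 0, "wz": 28, "grip": 0}
  ]
}}

```text
time_s: 21.22
position: [516.7, 123.3, 251.0]
eef_rot: [0.001, 0.333, 0.943, 0.001]
force: [0.6, -0.5, 0.1]
opening: 85.4
grip_force: 0.0
```

```bash
python3 - <<'E'
from h import *
go([428,385,235],-14)
see("top8.png",["gear","middle_tray"],"top")
E
```

```text
t 21.23 pos [516.7 123.3 251. ] yaw 51.1 q6 -0.78 tilt 0.003 -> d [0.2334 0.1479 0.0159]  wz 65.1
gear [(0.63, [552.1, -17.2, 83.3]), (0.18, [775.3, -49.3, -4.7])]
middle_tray [(0.93, [171.8, -316.3, 5.2]), (0.57, [515.8, -13.4, 57.4]), (0.56, [493.7, -537.4, 2.5])]
```

The gear is at z≈83–85, on the tray floor. On to the top tray.

Call:
{"fn": "servo_tool", "kwargs": {
  "increments": [
    {"dx": 0.04, "dy": 0.025, "dz": 0, "wx": 0, "wy": 0, "wz": 8, "grip": 0},
    {"dx": 0.08, "dy": 0.05, "dz": 0, "wx": 0, "wy": 0, "wz": 17, "grip": 0},
    {"dx": 0.12, "dy": 0.075, "dz": 0, "wx": 0, "wy": 0, "wz": 27, "grip": 0},
    {"dx": 0.16, "dy": 0.1, "dz": 0, "wx": 0, "wy": 0, "wz": 37, "grip": 0},
    {"dx": 0.2, "dy": 0.13, "dz": 0.01, "wx": 0, "wy": 0, "wz": 47, "grip": 0},
    {"dx": 0.232, "dy": 0.148, "dz": 0.015, "wx": 0, "wy": 0, "wz": 57, "grip": 0},
    {"dx": 0.232, "dy": 0.148, "dz": 0.015, "wx": 0, "wy": 0, "wz": 64, "grip": 0},
    {"dx": 0.232, "dy": 0.148, "dz": 0.015, "wx": 0, "wy": 0, "wz": 64, "grip": 0}
  ]
}}

```text
time_s: 22.38
position: [428.0, 381.9, 234.5]
eef_rot: [0.0, 0.779, 0.627, -0.0]
force: [0.1, -1.1, 0.2]
opening: 85.5
grip_force: 0.0
```

Call:
{"fn": "servo_tool", "kwargs": {
  "increments": [
    {"dx": 0, "dy": 0, "dz": 0, "wx": 0, "wy": 0, "wz": 0, "grip": 0}
  ]
}}

```text
time_s: 22.5
position: [428.1, 381.6, 234.8]
eef_rot: [0.0, 0.779, 0.627, 0.0]
force: [-0.8, -0.9, -0.8]
opening: 85.5
grip_force: 0.0
```

```bash
python3 - <<'E'
from h import *
c=see("w9.png",["top_tray","top_handle"])
go([412.5,322,77],-14)
print(c["xyz"])
for dy in (-52,52): print(np.round(proj(c,[412.5+dy*.242,322+dy*.97,83])))
E
```

```text
top_tray [(0.9, [411.4, 326.2, -1.0])]
top_handle [(0.84, [411.3, 326.0, 74.8])]
t 22.65 pos [427.9 381.8 234.9] yaw -12.5 q6 0.83 tilt 0.000 -> d [-0.0618 -0.0022  0.1579]  wz 1.5
[445.72765553 459.16830257 359.03451446]
[274. 317.]
[277. 211.]
```

View pics/w9.png

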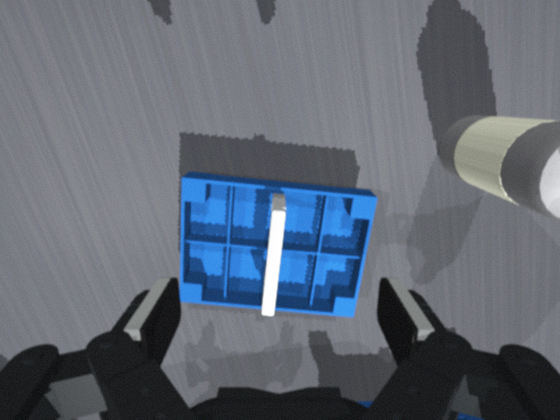

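The bar's top face runs from about (278,209) to (268,315). The outer rim corners are at (184,174), (377,194), (354,316) and (181,302).

```bash
python3 - <<'E'
from h import *
c=calibration("wrist")
a,b=ray(c,278,209,83),ray(c,268,315,83); d=a-b
print(a,b,(a+b)/2,np.hypot(*d[:2]),np.degrees(np.arctan2(d[1],d[0]))+90, np.degrees(np.arctan2(d[1],d[0]))-90)
W=np.array([ray(c,*p,53) for p in [(184,174),(377,194),(354,316),(181,302)]]); print(W.round(1).tolist(),W.mean(0))
e=W[1]-W[0]+W[2]-W[3]; print(np.degrees(np.arctan2(e[1],e[0])))
y=np.degrees(np.arctan2(d[1],d[0]))
p=(a+b)/2; go([p[0],p[1],79],y-90)
E
```

```text
[426.44451985 374.50789868  83.        ] [394.72871273 274.79120567  83.        ] [410.58661629 324.64955218  83.        ] 104.63895683379496 162.3562579773773 -17.643742022622703
[[348.5, 416.1, 53.0], [516.6, 359.7, 53.0], [476.3, 234.2, 53.0], [305.6, 289.2, 53.0]] [411.75134561 324.80315044  53.        ]
-18.18223397520288
t 22.65 pos [427.9 381.8 234.9] yaw -12.5 q6 0.83 tilt 0.000 -> d [-0.0596 -0.0046  0.1559]  wz 5.2
```

Call:
{"fn": "servo_tool", "kwargs": {
  "increments": [
    {"dx": -0.04, "dy": -0.002, "dz": 0.02, "wx": 0, "wy": 0, "wz": 5.3, "grip": 0.3},
    {"dx": -0.0595, "dy": -0.004, "dz": 0.06, "wx": 0, "wy": 0, "wz": 5.3, "grip": 0.3},
    {"dx": -0.0595, "dy": -0.004, "dz": 0.11, "wx": 0, "wy": 0, "wz": 5.3, "grip": 0.3},
    {"dx": -0.0595, "dy": -0.004, "dz": 0.156, "wx": 0, "wy": 0, "wz": 5.3, "grip": 0.3},
    {"dx": -0.0595, "dy": -0.004, "dz": 0.156, "wx": 0, "wy": 0, "wz": 5.3, "grip": 0.5},
    {"dx": -0.0595, "dy": -0.004, "dz": 0.156, "wx": 0, "wy": 0, "wz": 5.3, "grip": 1},
    {"dx": -0.0595, "dy": -0.004, "dz": 0.156, "wx": 0, "wy": 0, "wz": 5.3, "grip": 1},
    {"dx": -0.0595, "dy": -0.004, "dz": 0.156, "wx": 0, "wy": 0, "wz": 5.3, "grip": 1}
  ],
  "newtons": 100
}}

```text
time_s: 23.65
position: [411.5, 325.5, 80.9]
eef_rot: [0.0, 0.808, 0.589, 0.002]
force: [0.2, -1.4, 5.8]
opening: 9.8
grip_force: 97.7
```

Call:
{"fn": "servo_tool", "kwargs": {
  "increments": [
    {"dx": 0, "dy": 0, "dz": 0, "wx": 0, "wy": 0, "wz": 0, "grip": 1},
    {"dx": 0, "dy": 0, "dz": 0, "wx": 0, "wy": 0, "wz": 0, "grip": 1}
  ]
}}

```text
time_s: 23.9
position: [411.5, 325.6, 80.9]
eef_rot: [0.0, 0.808, 0.589, 0.002]
force: [-0.1, -2.0, 6.7]
opening: 9.5
grip_force: 97.7
```

```bash
python3 - <<'E'
from h import *
go([514.7,-9.6,265],-10.6); s=sensors.get_state(); print(s["force"],s["opening"],s["grip_force"])
E
```

```text
t 23.90 pos [411.5 325.6  80.9] yaw -17.8 q6 0.85 tilt 0.004 -> d [-0.287   0.2013 -0.1844]  wz -7.2
[-0.11412163 -2.0265502   6.6624879 ] 9.48794056852793 97.70297169685364
```

Call:
{"fn": "servo_tool", "kwargs": {
  "increments": [
    {"dx": 0, "dy": 0, "dz": -0.02, "wx": 0, "wy": 0, "wz": 0, "grip": 1},
    {"dx": 0, "dy": 0, "dz": -0.06, "wx": 0, "wy": 0, "wz": 0, "grip": 1},
    {"dx": 0, "dy": 0, "dz": -0.11, "wx": 0, "wy": 0, "wz": 0, "grip": 1},
    {"dx": -0.01, "dy": 0.007, "dz": -0.155, "wx": 0, "wy": 0, "wz": 0, "grip": 1},
    {"dx": -0.04, "dy": 0.028, "dz": -0.185, "wx": 0, "wy": 0, "wz": -1, "grip": 1},
    {"dx": -0.08, "dy": 0.056, "dz": -0.19, "wx": 0, "wy": 0, "wz": -2, "grip": 1},
    {"dx": -0.12, "dy": 0.084, "dz": -0.19, "wx": 0, "wy": 0, "wz": -3, "grip": 1},
    {"dx": -0.16, "dy": 0.112, "dz": -0.19, "wx": 0, "wy": 0, "wz": -4, "grip": 1}
  ]
}}

```text
time_s: 24.9
position: [468.0, 137.1, 270.0]
eef_rot: [0.0, 0.787, 0.617, 0.001]
force: [0.7, -0.1, -6.5]
opening: 9.4
grip_force: 98.7
```

Call:
{"fn": "servo_tool", "kwargs": {
  "increments": [
    {"dx": -0.04, "dy": 0.028, "dz": 0, "wx": 0, "wy": 0, "wz": -1, "grip": 1},
    {"dx": -0.08, "dy": 0.056, "dz": 0, "wx": 0, "wy": 0, "wz": -2, "grip": 1},
    {"dx": -0.11, "dy": 0.078, "dz": 0, "wx": 0, "wy": 0, "wz": -3, "grip": 1},
    {"dx": -0.12, "dy": 0.085, "dz": 0, "wx": 0, "wy": 0, "wz": -3.2, "grip": 1},
    {"dx": -0.12, "dy": 0.085, "dz": 0, "wx": 0, "wy": 0, "wz": -3.2, "grip": 1},
    {"dx": -0.12, "dy": 0.085, "dz": 0, "wx": 0, "wy": 0, "wz": -3.2, "grip": 1}
  ]
}}

```text
time_s: 25.65
position: [521.7, 2.6, 269.1]
eef_rot: [-0.0, 0.769, 0.639, 0.0]
force: [-0.1, 0.4, -6.0]
opening: 9.8
grip_force: 98.7
```

```bash
python3 - <<'E'
from h import *
go([514.9,-8.6,243],-10.6); s=sensors.get_state(); print(s["force"])
see("side10.png",["middle_tray","top_tray","top_handle"],"side"); go([514.9,-8.6,243],-10.6)
a=cv2.imread("pics/side10.png")[80:260,180:370]
cv2.imwrite("pics/c10.png",cv2.resize(a,None,fx=3.2,fy=3.2,interpolation=2))
E
```

```text
t 25.65 pos [521.7   2.6 269.1] yaw -10.6 q6 0.06 tilt 0.000 -> d [-0.0123 -0.0046  0.0261]  wz 0.0
[-0.05942496  0.39385646 -6.01613362]
middle_tray [(0.94, [512.9, -4.4, 55.6]), (0.89, [175.0, -310.2, 1.8]), (0.79, [500.0, -529.1, -0.2])]
top_tray [(0.86, [521.8, 7.9, 189.6])]
top_handle [(0.83, [522.2, -2.8, 268.8])]
t 25.85 pos [522.    2.5 268.9] yaw -10.6 q6 0.06 tilt 0.000 -> d [-0.0122 -0.0049  0.0259]  wz 0.0
```

View pics/c10.png

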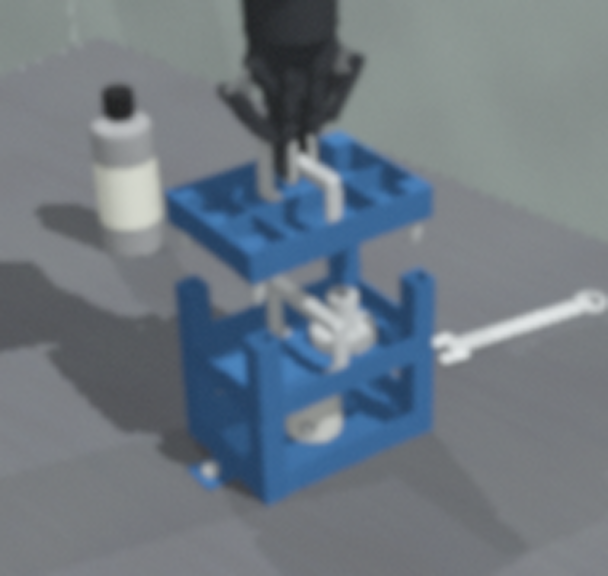

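The tray is level above the rack, with the gear and piston both placed. I'll correct by (-12, -5) mm and descend.

Call:
{"fn": "servo_tool", "kwargs": {
  "increments": [
    {"dx": -0.008, "dy": -0.003, "dz": 0.0, "wx": 0, "wy": 0, "wz": 0, "grip": 1},
    {"dx": -0.0122, "dy": -0.0049, "dz": 0.0, "wx": 0, "wy": 0, "wz": 0, "grip": 1},
    {"dx": -0.0122, "dy": -0.0049, "dz": 0.01, "wx": 0, "wy": 0, "wz": 0, "grip": 1},
    {"dx": -0.0122, "dy": -0.0049, "dz": 0.02, "wx": 0, "wy": 0, "wz": 0, "grip": 1},
    {"dx": -0.0122, "dy": -0.0049, "dz": 0.028, "wx": 0, "wy": 0, "wz": 0, "grip": 1},
    {"dx": -0.0122, "dy": -0.0049, "dz": 0.034, "wx": 0, "wy": 0, "wz": 0, "grip": 1},
    {"dx": -0.0122, "dy": -0.0049, "dz": 0.034, "wx": 0, "wy": 0, "wz": 0, "grip": 1}
  ]
}}

```text
time_s: 26.72
position: [515.1, -9.4, 234.3]
eef_rot: [-0.0, 0.77, 0.639, -0.0]
force: [-0.2, -0.9, -5.6]
opening: 9.7
grip_force: 98.7
```

```bash
python3 - <<'E'
from h import *
go([514.9,-8.8,217],-10.6); s=sensors.get_state(); print(s["force"],s["wrist_torque"])
E
```

```text
t 26.73 pos [515.1  -9.4 234.3] yaw -10.6 q6 0.04 tilt 0.001 -> d [ 0.0005 -0.0003  0.0173]  wz -0.0
[-0.15741991 -0.91308543 -5.64610274] [-0.05137907 -0.01559998 -0.02406425]
```

Call:
{"fn": "servo_tool", "kwargs": {
  "increments": [
    {"dx": 0.0003, "dy": 0, "dz": 0.006, "wx": 0, "wy": 0, "wz": 0, "grip": 1},
    {"dx": 0.0003, "dy": 0, "dz": 0.011, "wx": 0, "wy": 0, "wz": 0, "grip": 1},
    {"dx": 0.0003, "dy": 0, "dz": 0.015, "wx": 0, "wy": 0, "wz": 0, "grip": 1},
    {"dx": 0.0003, "dy": 0, "dz": 0.0175, "wx": 0, "wy": 0, "wz": 0, "grip": 1},
    {"dx": 0.0003, "dy": 0, "dz": 0.0175, "wx": 0, "wy": 0, "wz": 0, "grip": 1}
  ]
}}

```text
time_s: 27.35
position: [515.3, -9.1, 217.2]
eef_rot: [-0.0, 0.77, 0.639, 0.0]
force: [-1.3, 0.5, -6.3]
opening: 9.6
grip_force: 98.7
```

Call:
{"fn": "servo_tool", "kwargs": {
  "increments": [
    {"dx": 0, "dy": 0, "dz": 0.001, "wx": 0, "wy": 0, "wz": 0, "grip": 1},
    {"dx": 0, "dy": 0, "dz": 0.0025, "wx": 0, "wy": 0, "wz": 0, "grip": 1},
    {"dx": 0, "dy": 0, "dz": 0.0025, "wx": 0, "wy": 0, "wz": 0, "grip": 1}
  ]
}}

```text
time_s: 27.72
position: [515.4, -9.1, 216.9]
eef_rot: [0.001, 0.769, 0.639, 0.001]
force: [-7.8, 0.7, 17.4]
opening: 9.9
grip_force: 102.2
```

Seated at 216.9 mm, as expected. Releasing and retreating.

Call:
{"fn": "servo_tool", "kwargs": {
  "increments": [
    {"dx": 0, "dy": 0, "dz": -0.001, "wx": 0, "wy": 0, "wz": 0, "grip": 1},
    {"dx": 0, "dy": 0, "dz": -0.001, "wx": 0, "wy": 0, "wz": 0, "grip": 0.6},
    {"dx": 0, "dy": 0, "dz": -0.001, "wx": 0, "wy": 0, "wz": 0, "grip": 0.5},
    {"dx": 0, "dy": 0, "dz": -0.001, "wx": 0, "wy": 0, "wz": 0, "grip": 0.5},
    {"dx": 0, "dy": 0, "dz": -0.03, "wx": 0, "wy": 0, "wz": 0, "grip": 0.5},
    {"dx": 0, "dy": 0, "dz": -0.08, "wx": 0, "wy": 0, "wz": 0, "grip": 0.5},
    {"dx": 0, "dy": 0, "dz": -0.13, "wx": 0, "wy": 0, "wz": 0, "grip": 0.5},
    {"dx": 0, "dy": 0, "dz": -0.13, "wx": 0, "wy": 0, "wz": 0, "grip": 0.5}
  ]
}}

```text
time_s: 28.72
position: [516.1, -9.2, 348.1]
eef_rot: [0.002, 0.77, 0.639, 0.002]
force: [-0.8, 0.2, -0.8]
opening: 42.6
grip_force: 0.0
```

```bash
python3 - <<'E'
from h import *
see("side11.png",["top_tray","top_handle","middle_tray"],"side")
a=cv2.imread("pics/side11.png")[80:260,180:370]
cv2.imwrite("pics/c11.png",cv2.resize(a,None,fx=3.2,fy=3.2,interpolation=2))
E
```

```text
top_tray [(0.61, [513.4, -6.0, 137.3]), (0.49, [629.7, 373.8, 0.9]), (0.37, [514.4, -14.1, 215.7])]
top_handle [(0.75, [516.7, -12.7, 214.3])]
middle_tray [(0.82, [496.7, -529.0, -2.9]), (0.77, [174.4, -309.8, 0.7]), (0.76, [513.6, -8.8, 61.2])]
```

View pics/c11.png

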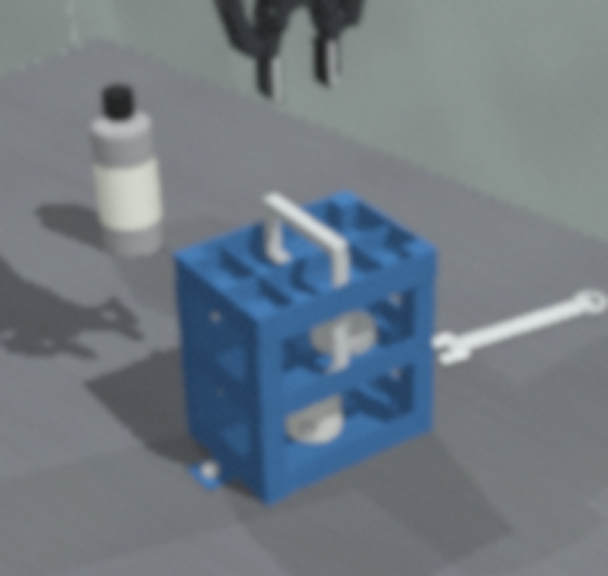

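The full stack is home and the gripper is clear of it. Handing the job in.

```bash
python3 -c "
from rig import workorder; print(workorder.sign_off())"
```

```text
the job is handed in; nothing more can be done
None
```

I handed the job in at about 29 s of the 72 s: the final side picture shows the piston, middle tray, gear and top tray all in place in the rack with the gripper clear, and I never went near the spray can, oil can or spanner; the sign-off returned no verdict.

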